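# Clamp the mended spatula: to touch, then an eighth of a turn

## Task

The glued wooden spatula lies in one of the two screw clamps. Turn that clamp's wing knob clockwise until its foot just touches the wood, then add one eighth of a turn and no more, so the glue is pressed but the wood does not crack; let go, leaving the spatula where it lies. Leave the empty clamp alone.

Things in the scene. Friction and masses are not known exactly. Their poses are not given: they have to be found in the camera images.
- knob (a joint): Wing knob of the clamp with the spatula, rad, growing clockwise from above (tightening). Starts at 0 to 0.4. At 0.60 the foot just touches and the wing is in line with the clamp's arm; an eighth turn (0.785) more is 1.385, wing 45 degrees to the arm. Foot moves 6 mm per rad. Turns stiffly (0.12 N m, 0.18 when pressed), stays where left, keeps its height.
- knob_grip (a point): Centre of the upright steel wing topping that knob: a flat bar 48 mm long, 10 thick, 30 high, from 150 to 180 mm above the counter, this point at 166 mm on the knob's vertical axis. Site x axis along the wing, y across its thickness, z up; turns with the knob. Under the wing a hub 22 mm across.
- clamp: The fixed clamp that holds the spatula: a dark steel C, 126 mm high (round boss under the knob to 134 mm), on a wooden block 100 x 160 x 18 mm. Origin on the counter straight under the knob's axis; its y axis points along the arm from the knob to the column, 70 mm away. Arm 34 mm wide.
- spatula_mid (a point): Wooden spatula lying flat and loose across the clamp's steel anvil, under the foot: 230 mm long, its handle 24 mm wide and 12 mm thick, its blade 52 mm wide and 6 mm thick; underside 40 mm above the counter. The point is in the middle of the handle's thickness where it lies near the foot, x along the spatula to its blade.
- spareknob_end (a point): One end of the wing (22 mm from its axis, 166 mm above the counter) of the second, identical clamp, whose jaws are empty: not to be touched.
Things that resemble listed ones, but are neither listed nor needed, are in the scene too. What is shaped like the clamp but green, purple or red is not meant.

How it is judged:
At the end, for the whole second after the job is handed in: The knob of the clamp with the spatula stands an eighth of a turn past touching (45 degrees, within 15 degrees either way: knob angle 1.12 to 1.65 rad), and the spatula lies within 15 mm of where it was (value of joint knob between 1.123 and 1.647 rad and distance of spatula_mid from where it was at the start of the episode below 0.015 m).
It fails at once if the knob is screwed down more than 25 degrees beyond the eighth of a turn (value of joint knob above 1.821 rad).
It fails at once if the empty clamp's knob is turned (its wing's end moves more than 8 mm) (distance of spareknob_end from where it was at the start of the episode above 0.008 m).
It also fails if it takes over 32 s, if anything falls off the work surface, if the arm or the gripper's body presses on something with over 40 N, if the wrist force passes 120 N, or if a joint passes its speed limit or range.

## Robot

A 7-joint arm with a two-finger parallel gripper is mounted at the origin on the work surface. World frame = base frame: x ahead of the robot, y to its left, z up, the work surface at z = 0. Lengths are in m, angles in rad, forces in N, time in s.
With the tool pointing down it reaches from about 0.4 to 0.9 m from the base axis. Payload 5.5 kg.
Tool frame: the origin (TCP) lies midway between the tips of the shut fingers; the grasp point (between the pads) lies 19 mm behind it (manip.grip_depth is the distance from the TCP to the grasp point, in m); z points along the fingers, x is the direction in which the jaws open and shut, and the axes are right-handed (so a half turn about z gives the same grasp; the last joint's range is limited). The gripper opens to 92 mm and grips with 3 to 60 N. Pads are 19 mm wide; open, the fingers measure 130 mm over their backs; the gripper's body (75 mm by 190 mm) begins 47 mm behind the grasp point.
Start: joints at [1.612, 0.501, -0.427, 1.55, 0.221, 1.138, -0.21], TCP at [0.143, -0.634, 0.227] pointing down, gripper open.
Joint ranges: [-2.88, 2.88], [-0.31, 2.03], [-1.54, 1.56], [0.2, 2.42], [-1.41, 4.55], [0.19, 2.02], [-2.57, 2.57]. Speed limits (rad/s): [2.57, 2.57, 3.14, 3.14, 3.14, 3.14, 3.14].

## Interface

Orientations are given as a unit quaternion [x, y, z, w].
In Python, from bench import manip, effector, viewer gives the robot as it stands. Calls block until the motion is done:
- manip.move_pose(position, orientation): joint-space move of the TCP to a pose.
- manip.servo_line(position, ori=None, vel=0.15): straight line of the TCP; ori=None keeps the orientation; vel is the mean speed in m/s.
- manip.movej(angles): joint-space move.
- effector.open_jaws() and effector.close(f_grip=None): open the fingers fully, or close them until they stop; f_grip is the grip in N (None keeps the last).
- manip.sleep(seconds).
- manip.solve_ik(position, orientation): joint angles nearest the present ones, or None.
- viewer.get_image(name): name is "side" or "top" or "wrist"; returns the picture (480x640x3 uint8, red, green, blue); there is no depth.
- viewer.get_calibration(name): a dict with "vfov" (degrees; the focal length in pixels is half the picture's height over the tangent of half this angle, whatever the lens; pixels are square), "cx", "cy" (the principal point, pixels), "eye" and "attitude" of the camera in the world. Camera axes: x right, y down, z forward; pixel columns grow to the right and rows downward; lengths in m; the calibration is good to about 2 mm. A picture is of the moment at which its call begins: read the wrist's pose just before it. get_calibration takes no time and is no camera call; for the wrist camera it gives the pose at the moment of the call.
A pose or a line that the arm cannot do raises manip.PlanningError and nothing moves.
- manip.hand_in(): hands the job in, once; it reports no verdict.
Readings, each from a call of its own:
- manip.current_clock(): time.
- manip.current_q(): joint angles.
- manip.current_joint_velocities(): joint speeds.
- manip.current_tau(): joint torques, N m.
- manip.current_tool_pos(): TCP position.
- manip.current_tcp_rot(): TCP orientation.
- manip.current_force(): force on the tool from outside, world axes, zero at the start.
- manip.current_wrist_torque(): the same for the moment, N m.
- manip.current_finger_gap(): finger opening in m.
Only numpy, scipy, OpenCV 4.12 (cv2) and the standard library are available. Lean on these libraries where they do the work, as an engineer would, in place of code of your own. Each camera call takes 0.05 s, during which the arm holds its last target. There are 200 camera calls.

## Working session

There is one attempt and no reset: what is moved stays moved. The work goes in short steps, each a Python script; the robot and the scene stay as the last script left them, time stands still between calls to the robot, and variables do not carry over. Pictures are saved under pics/ and viewed, about 8 in all and at most 12, crops included, and the job is handed in when it is done.

```bash
mkdir -p pics; ls; python3 - <<'E'
from bench import manip, effector, viewer
import cv2, numpy as np
a=[viewer.get_image(n) for n in("top","side")]
for n,i in zip(("top","side"),a):
    cv2.imwrite(f"pics/{n}0.png",i[...,::-1]); print(n,viewer.get_calibration(n))
print(viewer.get_calibration("wrist"),manip.current_tcp_rot(),manip.current_clock(),manip.current_finger_gap())
E
```

```text
pics
top {'vfov': 54.462645690196304, 'cx': 320.3598953782158, 'cy': 239.94578792970873, 'eye': array([ 0.4141348 , -0.11229548,  0.97569198]), 'attitude': array([-0.70323425,  0.70854776, -0.03148763,  0.04929703])}
side {'vfov': 45.84818603565323, 'cx': 317.05134718416986, 'cy': 240.70285068940748, 'eye': array([-0.09095346,  0.66039196,  0.8088201 ]), 'attitude': array([-0.29116284,  0.83695892, -0.43475957,  0.1603374 ])}
{'vfov': 69.16762281042854, 'cx': 322.3572630159115, 'cy': 241.0131544094926, 'eye': array([ 0.22104208, -0.61489144,  0.3836823 ]), 'attitude': array([ 0.77190459, -0.61748838, -0.09483872,  0.11780074])} [ 7.81047036e-01 -6.24471576e-01 -6.66036537e-04 -5.78653544e-04] 0.1 0.09179532304951511
```

View pics/top0.png

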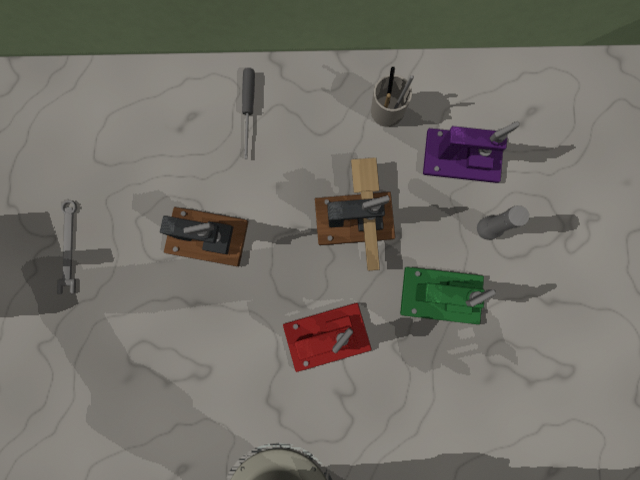

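View pics/side0.png

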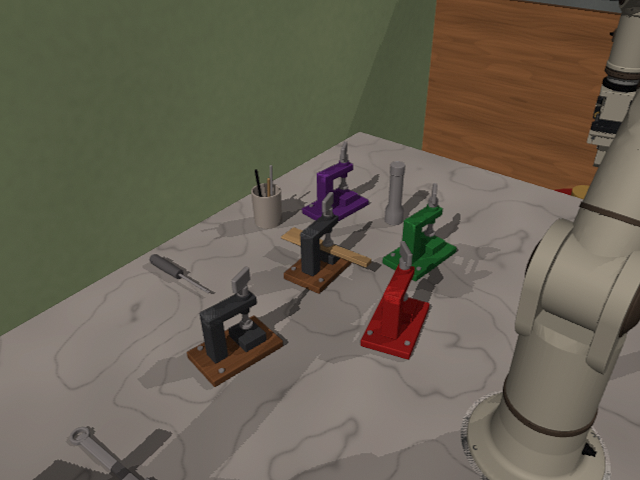

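The top view shows the dark clamp with the spatula on a wooden block at (355,215), its wing near (375,202). Candidates that could be confused with it:
- dark empty clamp (205,235), which must not be touched
- red clamp (327,338)
- green clamp (443,295)
- purple clamp (465,152)
- grey cylinder (500,222)

I choose the dark one at (355,215). Next I check it in a close crop and take rough positions.

```bash
cat > h.py <<'E'
import numpy as np, cv2
from scipy.spatial.transform import Rotation as R
def ray(c,uv):
    f=240/np.tan(np.radians(c["vfov"])/2)
    d=np.array([(uv[0]-c["cx"])/f,(uv[1]-c["cy"])/f,1.])
    return R.from_quat(c["attitude"]).apply(d)
def onz(c,uv,z):
    d=ray(c,uv); return c["eye"]+d*(z-c["eye"][2])/d[2]
def proj(c,p):
    f=240/np.tan(np.radians(c["vfov"])/2)
    d=R.from_quat(c["attitude"]).inv().apply(np.array(p)-c["eye"])
    return d[:2]/d[2]*f+[c["cx"],c["cy"]]
E
python3 - <<'E'
from h import *
from bench import viewer
i=cv2.imread("pics/top0.png")[150:280,300:410]
cv2.imwrite("pics/crop.png",cv2.resize(i,None,fx=4.6,fy=4.6,interpolation=cv2.INTER_CUBIC))
c=viewer.get_calibration("top")
for uv,z in (((363,207),.18),((388,201),.18),((205,228),.18),((316,205),.018),((320,244),.018),((391,192),.018),((394,240),.018)): print(uv,onz(c,uv,z).round(4))
E
```

```text
(363, 207) [ 0.5622 -0.1665  0.18  ]
(388, 201) [ 0.5723 -0.2098  0.18  ]
(205, 228) [0.5282 0.1075 0.18  ]
(316, 205) [ 0.5977 -0.0798  0.018 ]
(320, 244) [ 0.5158 -0.0877  0.018 ]
(391, 192) [ 0.6235 -0.2363  0.018 ]
(394, 240) [ 0.5227 -0.2402  0.018 ]
```

View pics/crop.png

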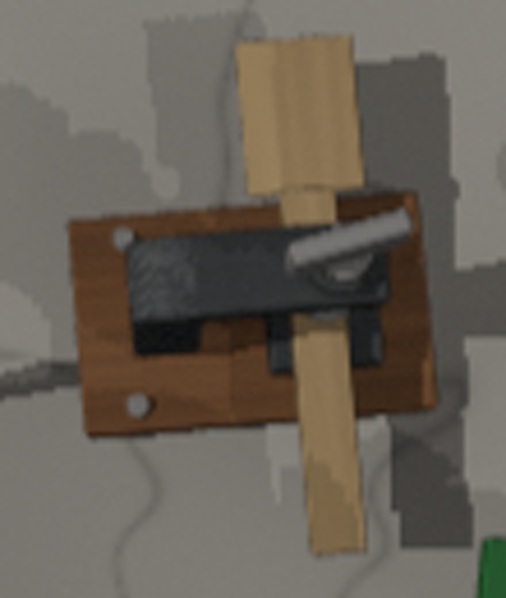

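The crop confirms it: dark C on a wooden block with the spatula under it. The wing runs from crop (290,258) to (408,220), rotated counter-clockwise relative to the arm, as a knob starting at 0 to 0.4 should be. Next I go to a hover, choosing the yaw that keeps the joints in range for the whole turn.

```bash
cat >> h.py <<'E'
def down(yaw): # tool z down, tool x at world angle yaw
    c,s=np.cos(yaw),np.sin(yaw)
    return R.from_matrix(np.array([[c,s,0],[s,-c,0],[0,0,-1]])).as_quat()
E
python3 - <<'E'
from h import *
from bench import manip, effector, viewer
k=np.array([.567,-.188])
r=lambda q:None if q is None else np.round(q,2)
for y in (13,193):
    for d in (0,-30,-60,-75):
        print(y,d,r(manip.solve_ik([*k,.149],down(np.radians(y+d)))), r(manip.solve_ik([*k,.30],down(np.radians(y+d)))))
E
```

```text
13 0 [ 0.99  0.69 -1.02  1.74  0.66  1.09 -0.01] [ 1.05  0.52 -1.09  1.59  0.48  1.32  0.12]
13 -30 [ 0.95  0.65 -0.94  1.75  0.59  1.06 -0.49] [ 1.01  0.49 -1.02  1.59  0.43  1.31 -0.37]
13 -60 [ 0.9   0.61 -0.86  1.75  0.53  1.03 -0.97] [ 0.97  0.47 -0.95  1.59  0.39  1.29 -0.86]
13 -75 [ 0.88  0.6  -0.82  1.75  0.51  1.02 -1.21] [ 0.95  0.45 -0.92  1.59  0.37  1.28 -1.11]
193 0 [-0.38  0.63  0.91  1.79 -0.57  1.01 -2.16] [-0.4   0.42  0.91  1.64 -0.35  1.25 -2.34]
193 -30 [-0.57  0.94  1.35  1.8  -0.97  1.26 -2.38] [-0.63  0.82  1.53  1.64 -0.82  1.49 -2.47]
193 -60 [ 1.12  0.89 -1.3   1.74  0.9   1.26  1.91] [ 1.14  0.64 -1.3   1.59  0.62  1.4   2.1 ]
193 -75 [ 1.12  0.89 -1.3   1.74  0.9   1.26  1.65] [ 1.14  0.64 -1.3   1.59  0.62  1.4   1.84]
```

```bash
python3 - <<'E'
from h import *
from bench import manip, effector, viewer
p=manip.current_tool_pos()
manip.servo_line([p[0],p[1],.33],vel=.2)
manip.move_pose([.567,-.188,.30],down(np.radians(13)))
c=viewer.get_calibration("wrist"); i=viewer.get_image("wrist")
cv2.imwrite("pics/w1.png",i[...,::-1])
import json; json.dump({k:np.array(v).tolist() for k,v in c.items()},open("w1.json","w"))
print(manip.current_clock(),manip.current_tool_pos(),c["eye"],R.from_quat(c["attitude"]).as_matrix().round(2))
E
```

```text
3.0167 [ 0.56662262 -0.18968785  0.29980179] [ 0.54769817 -0.10966867  0.45763083] [[ 0.98  0.21  0.07]
 [ 0.22 -0.93 -0.29]
 [-0.    0.3  -0.95]]
```

View pics/w1.png

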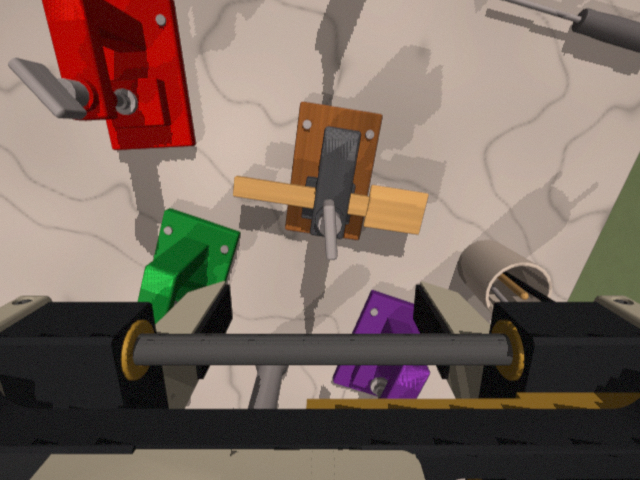

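The wrist view shows the wing from about (328,202) to (332,258), with the dark arm from (343,130) to (330,235). I enlarge it to read the edges.

```bash
python3 - <<'E'
import cv2
i=cv2.imread("pics/w1.png")[115:275,280:400]
cv2.imwrite("pics/w1c.png",cv2.resize(i,None,fx=5,fy=5,interpolation=cv2.INTER_CUBIC)[:800].clip(0,255)[:, :][0:800:1][: , :] if 0 else cv2.resize(i,(450,600),interpolation=cv2.INTER_CUBIC))
E
```

```text
(no output)
```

View pics/w1c.png

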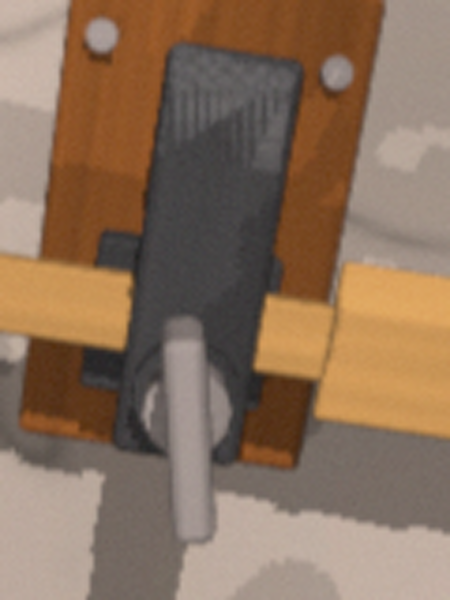

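```bash
python3 - <<'E'
from h import *
import json
c={k:np.array(v) for k,v in json.load(open("w1.json")).items()}
P=lambda u,v,z:onz(c,(280+u/3.75,115+v/3.75),z)
ang=lambda a,b:np.degrees(np.arctan2(*(b-a)[1::-1]))
a,b=P(184,334,.18),P(195,540,.18)
print("wing",a,b,(a+b)/2,np.linalg.norm(a-b),ang(b,a))
l=P(168,60,.126),P(121,420,.126); r=P(299,75,.126),P(240,430,.126)
print("arm",ang(l[1],l[0]),ang(r[1],r[0]))
s=P(100,36,.02),P(338,72,.02);print("screws",ang(*s)+90, "block",ang(P(22,428,.018),P(68,20,.018)),ang(P(298,465,.018),P(380,20,.018)))
E
```

```text
wing [ 0.56513189 -0.16309278  0.18      ] [ 0.5783104  -0.20866164  0.18      ] [ 0.57172115 -0.18587721  0.18      ] 0.047436215740842905 106.1298648337377
arm 95.10844159737586 94.73207498636927
screws 94.60538840975951 block 94.80793919236393 94.58598944599622
```

Measured wing centre is (0.5717, -0.1859), wing direction 106.1°, arm 94.7°. That puts the knob at about 0.40 rad, so it needs a turn of -56.4°, to a wing direction of 49.7°. Next I descend and grip.

```bash
python3 - <<'E'
from h import *
from bench import manip, effector, viewer
o=down(np.radians(16.1))
manip.move_pose([.5717,-.1859,.25],o)
manip.servo_line([.5717,-.1859,.148],ori=o,vel=.08)
print(manip.current_force(),manip.current_clock())
effector.close(f_grip=25)
print(manip.current_finger_gap(),manip.current_force(),manip.current_wrist_torque(),manip.current_tool_pos(),manip.current_clock())
cv2.imwrite("pics/w2.png",viewer.get_image("wrist")[...,::-1])
E
```

```text
[-0.43371104 -0.81232463 -0.38173774] 4.7583
0.020189552098969644 [ 0.96295261  0.53785921 -1.00690497] [ 0.02825763 -0.48514938  0.01149345] [ 0.57201047 -0.18575645  0.1480258 ] 5.8833
```

The gap of 20 mm shows the fingertips are on the hub (top at 150 mm), not on the 10 mm wing. I reopen, rise 8 mm and regrip.

```bash
python3 - <<'E'
from h import *
from bench import manip, effector, viewer
o=down(np.radians(16.1))
effector.open_jaws()
manip.servo_line([.5717,-.1859,.157],ori=o,vel=.05)
effector.close(f_grip=25)
print(manip.current_finger_gap(),manip.current_force(),manip.current_wrist_torque(),manip.current_tool_pos(),manip.current_clock())
cv2.imwrite("pics/w3.png",viewer.get_image("wrist")[...,::-1])
E
```

```text
0.009684637513034796 [ 1.22768563  0.08506256 -0.65281731] [-0.03255418 -0.42278696  0.03827243] [ 0.57204913 -0.18576645  0.15704523] 8.7167
```

View pics/w3.png

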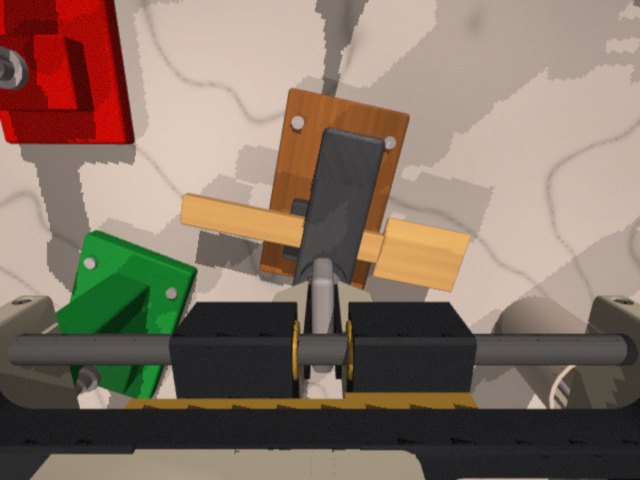

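The wing, around (322,310), is now held between the pads with a 9.7 mm gap and small forces. I turn it in steps, with a force guard.

```bash
python3 - <<'E'
from h import *
from bench import manip, effector, viewer
p=[.5720,-.1858,.157]
for y in np.linspace(16.1,-40.3,7)[1:]:
    manip.move_pose(p,down(np.radians(y)))
    F=manip.current_force()
    x=R.from_quat(manip.current_tcp_rot()).as_matrix()[:,0]
    print(round(y,1),np.degrees(np.arctan2(x[1],x[0])).round(2),F.round(1),manip.current_wrist_torque().round(2),round(manip.current_finger_gap(),4),manip.current_clock())
    if np.linalg.norm(F)>50: break
E
```

```text
6.7 6.91 [ 2.4  1.3 -3. ] [ 0.01 -0.73 -0.1 ] 0.0097 9.0333
-2.7 -2.32 [ 4.5 -0.1 -4.7] [-0.03 -1.22 -0.11] 0.0097 9.3
-12.1 -11.72 [ 5.7 -0.5 -5.4] [-0.13 -1.41 -0.13] 0.0098 9.5667
-21.5 -21.12 [ 8.4 -0.4 -6.5] [-0.18 -1.63 -0.1 ] 0.0097 9.8333
-30.9 -30.52 [ 8.  -0.5 -7. ] [-0.25 -1.77 -0.08] 0.0097 10.1
-40.3 -39.93 [ 9.1 -1.8 -7.5] [-0.36 -1.94 -0.09] 0.01 10.3667
```

Turned cleanly. I release, rise and check the wing against the arm.

```bash
python3 - <<'E'
from h import *
from bench import manip, effector, viewer
import json
effector.open_jaws()
manip.servo_line([.572,-.1858,.30],vel=.12)
manip.sleep(.3)
c=viewer.get_calibration("wrist"); i=viewer.get_image("wrist")[...,::-1]
cv2.imwrite("pics/w4.png",i)
json.dump({k:np.array(v).tolist() for k,v in c.items()},open("w4.json","w"))
u,v=proj(c,[.572,-.186,.15]).astype(int); x0,y0=u-75,v-100; print(x0,y0,manip.current_clock())
cv2.imwrite("pics/w4c.png",cv2.resize(i[y0:y0+150,x0:x0+150],(600,600),interpolation=cv2.INTER_CUBIC))
E
```

```text
249 125 13.4
```

View pics/w4c.png

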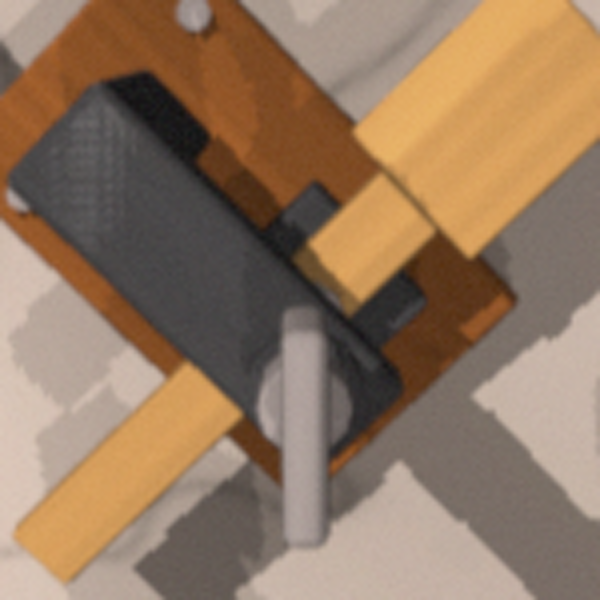

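The wing runs crop (304,333) to (305,545), the arm edges run (115,90) to (395,380) and (15,185) to (245,418), and the blade's shoulder corners are at (355,132) and (470,257). Now the numbers.

```bash
python3 - <<'E'
from h import *
import json
L=lambda n:{k:np.array(v) for k,v in json.load(open(n)).items()}
c,c1=L("w4.json"),L("w1.json")
P=lambda u,v,z:onz(c,(249+u/4,125+v/4),z)
Q=lambda u,v,z:onz(c1,(280+u/3.75,115+v/3.75),z)
ang=lambda a,b:np.degrees(np.arctan2(*(b-a)[1::-1]))
w=ang(P(305,545,.18),P(304,333,.18)); a=[ang(P(245,418,.126),P(15,185,.126)),ang(P(360,345,.126),P(140,115,.126))]
print("wing",w,"arm",a,"knob(94.7)",.6+np.radians(94.7-w))
print("shoulders moved mm",(P(355,132,.046)-Q(345,263,.046))*1e3,(P(470,257,.046)-Q(318,420,.046))*1e3)
E
```

```text
wing 50.06594468803958 arm [np.float64(92.93562885999667), np.float64(93.24499625104625)] knob(94.7) 1.3790112237109742
shoulders moved mm [ 0.43158642 -0.77542847  0.        ] [-1.46216792  0.72555435  0.        ]
```

Knob is at about 1.38 rad (1.35 with the arm direction from the new picture), and the spatula has moved less than 2 mm.

```bash
python3 -c "
from bench import manip
manip.hand_in(); print(manip.current_clock())"
```

```text
the job is handed in; nothing more can be done
the job is handed in; nothing more can be done
```

I turned the wing knob on the spatula's clamp clockwise by about 56°, let go, rose clear and handed the job in. The clock read 13.4 s at the last check before that.

- **Grip:** my first grip closed on the hub (20 mm gap). I reopened without turning anything, rose 9 mm and gripped the wing itself (9.7 mm gap).
- **Knob angle:** the final picture puts the wing at 50.1° against the arm at 94.7°, so the knob is at about 1.38 rad (target 1.385, allowed 1.12 to 1.65). The arm direction re-read from that last picture was 93.1°, which disagrees by 1.6° and would give about 1.35 rad, still in range.
- **Spatula:** it moved less than 2 mm, which is within measurement error.
- **Forces:** readings during the turn stayed below about 12 N.
- **Empty clamp:** the arm never went near it, but I took no final picture of it.

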